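# Stand up a toppled sample bottle and clamp it in the bench vise

### The job

The square sample bottle has toppled over: stand it upright on the flat grey mat and let go of it there, then take it again and stand it upright on the bed of the small bench vise, between its open jaws, and let go. Then turn the vise's crank clockwise until the jaw presses the bottle firmly against the fixed jaw, without crushing it, and let go of the crank. Leave the two round bottles, the wipes jar and the small carton where they are.

Things in the scene. Friction and masses are not known exactly. Their poses are not given: they have to be found in the camera images.
- sample: Square milky-white bottle, 0.2-0.4 kg, at first lying on a flat side, cap roughly to the robot's right. Body 60 x 60, 95 long, then a neck and a round white cap, 34 diameter, from 103 to 125 from the base. Origin: centre of the square base face (30 above the bench when lying). x: along the bottle from base to cap (up when it stands); y, z: normal to its flat sides.
- mat: Flat grey plastic mat, 120 x 120 x 4 thick, fixed to the bench. Origin: centre of its underside.
- vise: Grey bench vise fixed to the bench; base plate 110 (x) by 270 (y), 15 thick; the part between the jaws is the bed. y: clamping direction, from crank end to fixed jaw; z up. Origin on the bench under the centre of a clamped bottle. Fixed jaw: flat steel face at y = +30, 100 wide, top 75 above the bench. Gearbox 80 x 80, 80 tall, at y = -155, carries the crank on top.
- vise_slot (a point): Point on the top of the vise's bed (15 above the bench), 30 in front of the fixed jaw's face: where the base of a clamped bottle ends up. Axes as the vise's.
- vise_jaw: Moving jaw plate, steel, 90 wide, 54 tall, top 73 above the bench; origin: centre of its pressing face, which faces the vise's +y; 82 to 95 from the fixed jaw at the start. The crank drives it to +y, 36 per turn (5.73 per rad). It sits on springs (8 N per mm, 13 of travel): once it touches, cranking on adds 46 N per rad.
- vise_axis (a point): Point on the vertical axis of the crank, 115 above the bench, at the height of the middle of the knob.
- knob_grip (a point): Middle of the upper part of the crank's black knob, 128 above the bench: an upright cylinder, 24 diameter, from 99 to 147 above the bench, 50 from the crank's axis, spinning freely on the crank's arm. The point goes round with the crank.
- vise_crank (a joint): Crank angle, rad; grows clockwise seen from above, closing the jaw; 0 = jaw gap 100; starts at 0.8 to 3.2; jaw meets a squared bottle near 7. Turning takes 3 N at the knob; each 10 N of squeeze adds 1.15 N. Friction keeps it where it is left, holding up to 26 N of squeeze (it eases back to that on letting go). Under 12 N is too loose, over 100 N crushes the bottle.
- bottle_a: Round milky-white sample bottle, 52 diameter, 115 tall, standing, not part of the job; origin at the centre of its underside.
- bottle_b: Round milky-white sample bottle, 52 diameter, 115 tall, standing, not part of the job; origin at the centre of its underside.
- wipes: White round wipes jar, 96 diameter, 130 tall, standing, not part of the job; origin at the centre of its underside.
- carton: Small cardboard carton, 70 x 110 x 50 tall, not part of the job; origin at the centre of its underside.
There are look-alikes about, which are no part of the job. What is shaped like the sample but orange or turquoise is not meant. There is more than one size of the mat; the job needs the smaller.

How it is judged:
On the way, in this order (a step that is already met when the one before it is completed fails the run):
1. the bottle stands upright on the mat, let go (angle between sample's own x axis and vertical below 0.12 rad and horizontal distance between sample and mat below 0.045 m and z of sample in the frame of mat below 0.01 m and contact force between the fingers and sample below 0.2 N and linear speed of sample below 0.02 m/s), for 0.2 s.
2. the bottle stands upright on the bed of the vise between the jaws, let go (angle between sample's own x axis and vertical below 0.12 rad and x of sample in the frame of vise_slot between -0.035 and 0.035 m and y of sample in the frame of vise_slot between -0.07 and 0.01 m and z of sample in the frame of vise_slot between -0.005 and 0.006 m and contact force between the fingers and sample below 0.2 N and linear speed of sample below 0.02 m/s), for 0.2 s.
At the end, for the whole second after the job is handed in: The bottle stands upright (within 0.12 rad) on the vise's bed, its base within 6 mm of the bed's height, within 35 mm of the middle of the jaws' width and within 7 mm of the clamped place against the fixed jaw; the moving jaw presses on it with more than 12 N; bottle and crank are at rest (angle between sample's own x axis and vertical below 0.12 rad and x of sample in the frame of vise_slot between -0.035 and 0.035 m and y of sample in the frame of vise_slot between -0.007 and 0.007 m and z of sample in the frame of vise_slot between -0.005 and 0.006 m and linear speed of sample below 0.02 m/s and contact force between vise_jaw and sample above 12 N and velocity of joint vise_crank below 0.05 rad/s); the robot touches nothing.
It fails at once if the moving jaw crushes the bottle (more than 100 N) (contact force between vise_jaw and sample above 100 N).
It fails at once if a round bottle, the wipes jar or the carton is pushed more than 30 mm or knocked over (distance of any of bottle_a, bottle_b, wipes, carton from where it was at the start of the episode above 0.03 m or angle between any of bottle_a, bottle_b, wipes, carton's own z axis and vertical above 0.5 rad).
It also fails if it takes over 72 s, if anything falls off the work surface, if the arm or the gripper's body presses on something with over 40 N, if the wrist force passes 120 N, or if a joint passes its speed limit or range.

### The arm

A 6-joint arm with a two-finger parallel gripper is mounted at the origin on the work surface. World frame = base frame: x ahead of the robot, y to its left, z up, the work surface at z = 0. Lengths are in m, angles in rad, forces in N, time in s.
With the tool pointing down it reaches from about 0.25 to 0.775 m from the base axis. Payload 8.9 kg.
Tool frame: the origin (TCP) lies at the very end of the fingers, on their centre line; the grasp point (between the pads) lies 19 mm behind it; z points along the fingers, y is the direction in which the jaws open and shut (so a half turn about z gives the same grasp; the last joint's range is limited). The gripper opens to 85 mm and grips with 20 to 120 N. Pads are 22 mm wide; open, the fingers measure 114 mm over their backs; the gripper's body (76 mm by 85 mm) begins 54 mm behind the grasp point. The pads swing forward as they close: fully open they stand 13 mm farther back than shut.
Start: joints at [0.99, 0.291, -0.153, 1.127, 0, 1.431], TCP at [0.224, 0.475, 0.231] pointing down, gripper open.
Joint ranges: [-2.52, 2.52], [-0.91, 1.74], [-1.3, 1.37], [-1.96, 2.02], [-1.52, 1.47], [-3.14, 3.14]. Speed limits (rad/s): [2.22, 2.22, 2.79, 3.14, 3.14, 3.14].

### API

Orientations are given as a rotation vector (axis times angle).
In Python, from plant import robot, cams, job gives the robot as it stands. The module is installed in compiled form; this text tells all that it offers.
- The arm moves only by the shell command python3 -m handwheel 'ROWS' [FORCE]. ROWS is JSON, a list of rows, each an object with "delta_pos": the shift along the tool's x, y, z in mm, a list of three; "turn": the turn about the tool's z in degrees; "hand": the opening in per cent of the stroke, from 0 (shut) to 100 (fully open). A call has 1 to 5 rows; each row shifts and turns the pose as measured when the row begins, along the tool's axes as they then stand; what a row does not reach is not made up. A row lasts 1/10 s, in which the tool goes at most 50 mm and 8.59 degrees, less where a joint would pass 70% of its speed; a pose out of reach is approached as far as the arm can. A call is refused whole if a number of a shift passes 50 or a number of a turn 8.59, either way. A call with a gripper value outside its range is refused whole. The fingers move at their own pace and stop on an object; FORCE is the grip in N (left out, the last holds). Time passes only in rows, so rows that do not move let the fingers close. It gives the time, the measured TCP pose, the force and the opening at its end, in the units of the state.
- robot.read_state(): the state, without advancing time (a new reading comes with each control period).
- cams.camera(name): name is "scene" or "top" or "wrist"; returns the picture (384x512x3 uint8, red, green, blue); there is no depth.
- cams.camera_model(name): a dict with "fx", "fy", "cx", "cy" (pixels), "origin" and "rotation" of the camera in the world; the wrist camera has in their place "hand_eye" (4x4, takes a point from camera to tool coordinates, whose origin is the TCP and whose axes are the flange's). Camera axes: x right, y down, z forward; pixel columns grow to the right and rows downward; lengths in m; the calibration is good to about 2 mm. A picture is of the moment at which its call begins: read the wrist's pose just before it. camera_model takes no time and is no camera call.
- job.hand_in(): hands the job in, once; it reports no verdict.
The state is a dict: "time_s": time; "joints": joint angles; "joint_velocities": joint speeds; "joint_efforts": joint torques, N m; "eef_pos": TCP position; "eef_rot": TCP orientation; "contact_force": force on the tool from outside, world axes, zero at the start; "ft_torque": the same for the moment, N m; "gripper_width": finger opening in m.
Only numpy, scipy, OpenCV 4.12 (cv2) and the standard library are available. Lean on these libraries where they do the work, as an engineer would, in place of code of your own. Each camera call takes 0.05 s, during which the arm holds its last target. There are 200 camera calls.

## Working session

There is one attempt and no reset: what is moved stays moved. The work goes in short steps, Python scripts to look and compute and a shell command to move; the robot and the scene stay as the last step left them, time stands still between calls to the robot, and variables do not carry over. Pictures are saved under pics/ and viewed, about 8 in all and at most 12, crops included, and the job is handed in when it is done.

```bash
ls; mkdir -p pics
cat > h.py <<'E'
import numpy as np,cv2
from scipy.spatial.transform import Rotation as R
from plant import robot,cams,job
def cam(n):
    s=robot.read_state();m=cams.camera_model(n);im=cams.camera(n)
    if n=='wrist':
        T=np.eye(4);T[:3,:3]=R.from_rotvec(s['eef_rot']).as_matrix();T[:3,3]=s['eef_pos'];T=T@np.array(m['hand_eye'])
        o,r=T[:3,3],T[:3,:3]
    else: o,r=np.array(m['origin']),np.array(m['rotation'])
    if np.shape(r)!=(3,3): r=R.from_rotvec(r).as_matrix()
    return im[:,:,::-1].copy(),dict(K=(m['fx'],m['fy'],m['cx'],m['cy']),o=o,r=r)
def ray(c,u,v,z):
    fx,fy,cx,cy=c['K'];d=c['r']@np.array([(u-cx)/fx,(v-cy)/fy,1]);return c['o']+d*(z-c['o'][2])/d[2]
def proj(c,p):
    fx,fy,cx,cy=c['K'];q=c['r'].T@(np.array(p)-c['o']);return np.round([fx*q[0]/q[2]+cx,fy*q[1]/q[2]+cy],1)
E
python3 - <<'E'
from h import *
import pickle
for n in('top','scene'):
    im,c=cam(n);cv2.imwrite(f'pics/{n}0.png',im);pickle.dump(c,open(n+'.pkl','wb'));print(n,c)
s=robot.read_state();print(s)
cv2.imwrite('pics/top0b.png',cv2.resize(cv2.imread('pics/top0.png'),(800,600)))
E
```

```text
pics
top {'K': (352.57847601208726, 352.57847601208726, 256.82626008018116, 187.31457689668852), 'o': array([ 0.48777147, -0.05935309,  1.24118128]), 'r': array([[ 0.01197671, -0.99631733,  0.08490197],
       [-0.99985489, -0.01296127, -0.0110547 ],
       [ 0.01211442, -0.08475725, -0.99632798]])}
scene {'K': (393.1252893460429, 393.1252893460429, 254.4805667605896, 200.61122169710868), 'o': array([ 1.55680034, -0.32113238,  0.85149251]), 'r': array([[ 0.23347482,  0.5786825 , -0.78141927],
       [ 0.97235964, -0.13688266,  0.18915569],
       [ 0.00249834, -0.80398365, -0.59464616]])}
{'time_s': 0.1, 'joints': array([ 9.89726706e-01,  2.91235733e-01, -1.54022516e-01,  1.12673085e+00,
        1.53128769e-05,  1.43148435e+00]), 'joint_velocities': array([-7.26199210e-05, -2.14578136e-03,  2.40495743e-03,  9.01207240e-04,
        2.65593681e-04,  1.28500092e-03]), 'joint_efforts': array([ 1.36338433e-03, -5.37976170e+01,  3.31919682e+01,  9.29778238e-03,
       -1.96384226e-04,  3.54207543e-05]), 'eef_pos': array([0.22423325, 0.4742712 , 0.2307942 ]), 'eef_rot': array([-6.88187341e-01, -3.06484392e+00,  1.74464667e-03]), 'contact_force': array([ 0.23045724, -1.31863411,  0.11991776]), 'ft_torque': array([-0.0520889 ,  0.00926816,  0.00022222]), 'gripper_width': 0.08521856976887107}
```

View pics/top0b.png

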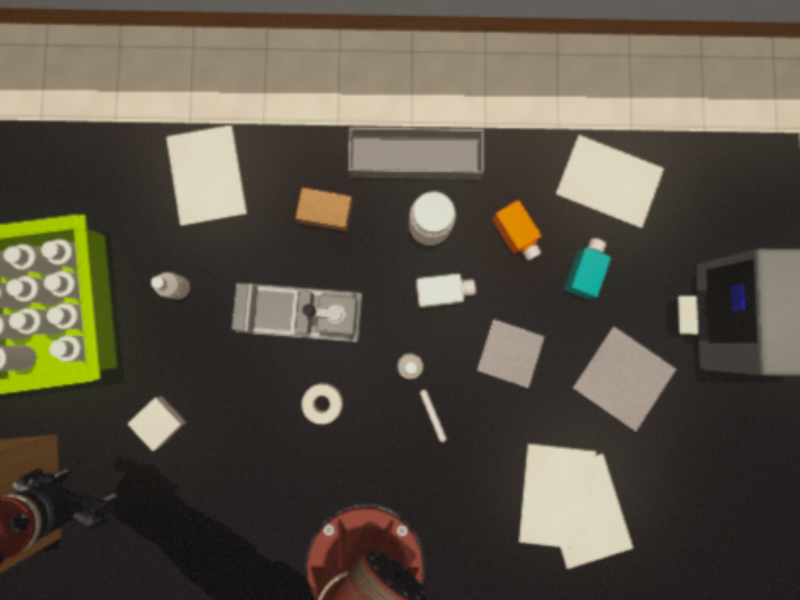

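View pics/scene0.png

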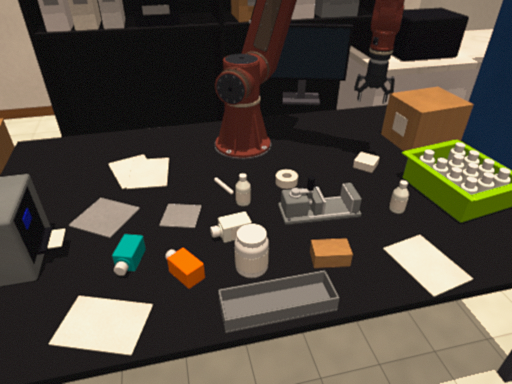

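The top view (800x600) shows these candidates:
- **Sample:** white at (440,290), orange at (517,228), turquoise at (588,270). The milky-white one is the sample, lying with its cap to the right.
- **Mats:** (511,353) at about 55 px across and (625,378) at about 80 px. The smaller one is the mat.
- **Vise:** at (297,312), fixed jaw on the left, black knob near (310,311).

Next I'll measure these and confirm with a crop.

Run:
```python
from h import *
import pickle
im=cv2.imread('pics/top0.png');c=pickle.load(open('top.pkl','rb'))
hsv=cv2.cvtColor(im,cv2.COLOR_BGR2HSV)
def rect(mask,box,z,name):
    m=np.zeros_like(mask);x0,y0,x1,y1=box;m[y0:y1,x0:x1]=mask[y0:y1,x0:x1]
    cs,_=cv2.findContours(m,cv2.RETR_EXTERNAL,cv2.CHAIN_APPROX_NONE);k=max(cs,key=cv2.contourArea)
    r=cv2.minAreaRect(k);b=np.array([ray(c,u,v,z) for u,v in cv2.boxPoints(r)])
    e=b[1]-b[0],b[2]-b[1]
    print(name,np.round(r[0],1),'ctr',ray(c,*r[0],z).round(4),'sides',[round(np.hypot(*x[:2]),4) for x in e],'ang',[round(np.degrees(np.arctan2(x[1],x[0])),1) for x in e])
g=hsv[:,:,2]
print(g[180:192,262:308:2])
rect((g>110).astype(np.uint8),(260,170,312,204),.045,'sample all')
rect((g>110).astype(np.uint8),(260,170,296,204),.06,'body')
rect((g>70).astype(np.uint8),(300,200,352,252),.004,'mat')
rect((g>70).astype(np.uint8),(362,205,440,280),.004,'bigmat')
a=cv2.resize(im[165:255,260:440],(800,400),interpolation=cv2.INTER_CUBIC)
b=cv2.resize(im[175:225,145:240],(380,200),interpolation=cv2.INTER_CUBIC)
o=np.zeros((600,800,3),np.uint8);o[:400]=a;o[400:,:380]=b;cv2.imwrite('pics/crop1.png',o)
```

```text
[[ 50  52 117 219 222 222 222 222 221 223 222 222 222 222 222 222 210 170
  204 207 203  76  54]
 [ 51  50 119 219 222 222 222 222 223 222 222 222 222 222 222 222 217 197
  218 219 215  86  52]
 [ 50  49 121 218 222 221 223 222 221 222 222 221 222 222 222 222 219 210
  220 220 217  99  49]
 [ 48  49 118 217 222 221 222 221 221 222 222 222 221 222 223 222 219 212
  217 220 217 112  54]
 [ 44  49 109 216 221 222 221 222 221 222 222 223 223 222 221 222 219 211
  214 219 218 120  49]
 [ 49  49  95 212 222 223 222 221 222 222 222 222 222 222 222 222 219 209
  211 218 215 137  50]
 [ 49  51  86 206 221 222 222 222 221 222 222 222 222 222 223 223 220 207
  202 207 204 129  51]
 [ 50  49  77 202 222 222 222 221 222 222 223 222 222 222 222 222 220 200
  181 188 184 109  52]
 [ 48  52  65 199 222 223 222 222 221 222 222 222 222 222 222 222 220 186
  146 149 136  72  51]
 [ 50  47  60 198 222 221 222 222 222 222 222 221 222 222 222 221 221 173
   76  71  65  52  47]
 [ 47  49  52 198 221 221 222 222 221 221 222 222 222 222 222 221 221 168
   51  49  49  51  55]
 [ 50  49  55 195 222 222 222 222 222 222 222 222 222 221 221 217 218 162
   54  51  50  49  52]]
sample all [285.2 184.8] ctr [ 0.5997 -0.1693  0.045 ] sides [np.float64(0.1293), np.float64(0.065)] ang [np.float64(-82.5), np.float64(-173.3)]
body [281.1 185.3] ctr [ 0.5964 -0.154   0.06  ] sides [np.float64(0.0993), np.float64(0.0642)] ang [np.float64(-82.5), np.float64(-173.2)]
mat [326.5 225.9] ctr [ 0.4611 -0.3186  0.004 ] sides [np.float64(0.1262), np.float64(0.1273)] ang [np.float64(-18.5), np.float64(-107.8)]
bigmat [399.4 241.9] ctr [ 0.4083 -0.5733  0.004 ] sides [np.float64(0.1747), np.float64(0.1746)] ang [np.float64(-34.4), np.float64(-123.4)]
```

View pics/crop1.png

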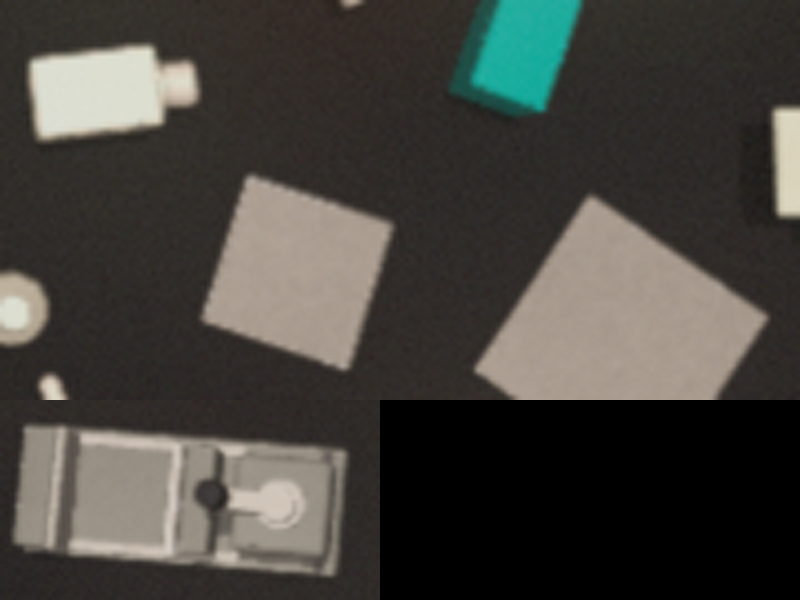

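The crop confirms the white square bottle, with its body at crop (98,92) and cap at (180,83). The mat is the 120 mm one, at crop (298,272). The tool can't tilt, so I'll pinch the cap, lift it and let the bottle swing upright. First I'll turn the tool square to the bottle's axis, about +57°.

```bash
cat >> h.py <<'E'
def to(x,y,z,hx=None):
    s=robot.read_state();M=R.from_rotvec(s['eef_rot']).as_matrix();p=s['eef_pos']
    h=np.degrees(np.arctan2(M[1,0],M[0,0]))
    print('t',round(s['time_s'],2),'p',p.round(4),'head',round(h,2),'F',np.round(s['contact_force'],1),'w',round(s['gripper_width'],4))
    print('delta mm',(M.T@(np.array([x,y,z])-p)*1000).round(1),'turn',None if hx is None else round(h-hx,2))
E
H="python3 -m handwheel"
$H '[{"delta_pos":[0,0,0],"turn":8.5,"hand":100},{"delta_pos":[0,0,0],"turn":8.5,"hand":100},{"delta_pos":[0,0,0],"turn":8.5,"hand":100},{"delta_pos":[0,0,0],"turn":8.5,"hand":100},{"delta_pos":[0,0,0],"turn":8.5,"hand":100}]' 20
$H '[{"delta_pos":[0,0,0],"turn":8.5,"hand":100},{"delta_pos":[0,0,0],"turn":6.2,"hand":100},{"delta_pos":[0,0,0],"turn":0,"hand":100}]' 20
python3 -c "
from h import *
to(.606,-.225,.2,97.5)"
```

```text
time_s: 0.6
eef_pos: [0.2235, 0.4731, 0.229]
eef_rot: [1.768, 2.597, -0.008]
contact_force: [1.0, 0.1, 0.0]
gripper_width: 0.0857
time_s: 0.9
eef_pos: [0.2231, 0.4724, 0.228]
eef_rot: [2.096, 2.339, -0.012]
contact_force: [0.0, -0.4, 0.5]
gripper_width: 0.0858
t 0.9 p [0.2231 0.4724 0.228 ] head 96.27 F [ 0.  -0.4  0.5] w 0.0858
delta mm [-734.9  304.6   30.8] turn -1.23
```

```bash
H="python3 -m handwheel"
$H '[{"delta_pos":[-45,19,-2],"turn":0,"hand":80},{"delta_pos":[-45,19,-2],"turn":0,"hand":80},{"delta_pos":[-45,19,-2],"turn":0,"hand":80},{"delta_pos":[-45,19,-2],"turn":0,"hand":80},{"delta_pos":[-45,19,-2],"turn":0,"hand":80}]'
$H '[{"delta_pos":[-45,19,-2],"turn":0,"hand":80},{"delta_pos":[-45,19,-2],"turn":0,"hand":80},{"delta_pos":[-45,19,-2],"turn":0,"hand":80},{"delta_pos":[-45,19,-2],"turn":0,"hand":80},{"delta_pos":[-45,19,-2],"turn":0,"hand":80}]'
$H '[{"delta_pos":[-45,19,-2],"turn":0,"hand":80},{"delta_pos":[-45,19,-2],"turn":0,"hand":80},{"delta_pos":[-45,19,-2],"turn":0,"hand":80},{"delta_pos":[0,0,0],"turn":0,"hand":80}]'
python3 - <<'E'
from h import *
to(.606,-.225,.2,97.5)
im,c=cam('wrist');cv2.imwrite('pics/w1.png',im)
import pickle;pickle.dump(c,open('w1.pkl','wb'));print(c)
E
```

```text
time_s: 1.4
eef_pos: [0.3442, 0.2583, 0.2373]
eef_rot: [2.062, 2.37, -0.012]
contact_force: [0.5, 0.1, 0.6]
gripper_width: 0.0688
time_s: 1.9
eef_pos: [0.472, 0.0433, 0.2485]
eef_rot: [2.038, 2.39, -0.01]
contact_force: [2.1, 1.1, 0.4]
gripper_width: 0.0684
time_s: 2.3
eef_pos: [0.5528, -0.0893, 0.2541]
eef_rot: [2.026, 2.399, -0.01]
contact_force: [0.6, -0.0, 0.5]
gripper_width: 0.0685
t 2.3 p [ 0.5528 -0.0893  0.2541] head 99.65 F [ 0.6 -0.   0.5] w 0.0685
delta mm [-142.3   30.    54.8] turn 2.15
{'K': (338.99580562044014, 338.99580562044014, 251.5253703265425, 192.74290571380826), 'o': array([ 0.54079525, -0.00884438,  0.39699458]), 'r': array([[ 0.98588517,  0.16011155,  0.04893581],
       [ 0.16736935, -0.93513876, -0.3122547 ],
       [-0.00423381,  0.31603763, -0.94873721]])}
```

View pics/w1.png

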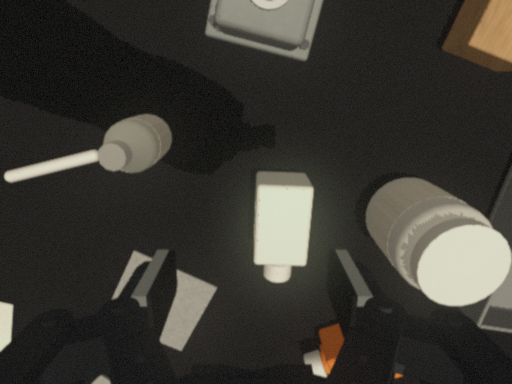

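The wrist view shows the sample's top face at about (282,225) with the cap at (277,272). The jar is to the right at (440,240), and the vise's gearbox end is at the top.

Run:
```python
from h import *
import pickle
im=cv2.imread('pics/w1.png');c=pickle.load(open('w1.pkl','rb'));g=cv2.cvtColor(im,cv2.COLOR_BGR2GRAY)
print(g[176:196:2,282],g[225,246:266:2],g[225,300:318:2],g[256:286:2,277],g[272,258:300:2])
m=((g>210)[150:300,230:330]).astype(np.uint8)
k=max(cv2.findContours(m,0,1)[0],key=cv2.contourArea);k=cv2.convexHull(k)+[230,150]
q=cv2.approxPolyDP(k,5,True)[:,0];print(q.tolist())
P=np.array([ray(c,u,v,.06) for u,v in q]);print(P.round(4),np.linalg.norm(P-np.roll(P,-1,0),axis=1).round(4),P.mean(0).round(4))
for u,v in((264,272),(291,272),(277,281)):print(ray(c,u,v,.03).round(4))
```

```text
[118 121 122 119 127 185 211 218 218 219] [ 60  60  58  60 128 185 205 217 217 218] [219 218 217 216 208 134  70  65  67] [217 216 216 215 204 193 211 213 209 206 213 213 212 160  60] [ 59  60  68 137 170 186 195 205 209 211 211 213 213 210 203 189 148  68
  59  63  59]
[[309, 189], [303, 263], [258, 262], [260, 188]]
[[ 0.6166 -0.1056  0.06  ]
 [ 0.6292 -0.1921  0.06  ]
 [ 0.5791 -0.1994  0.06  ]
 [ 0.566  -0.1131  0.06  ]] [0.0874 0.0506 0.0873 0.0511] [ 0.5977 -0.1526  0.06  ]
[ 0.5922 -0.2289  0.03  ]
[ 0.6251 -0.2233  0.03  ]
[ 0.6105 -0.2388  0.03  ]
```

```bash
H="python3 -m handwheel"
$H '[{"delta_pos":[-47,9,30],"turn":2,"hand":80},{"delta_pos":[-47,9,30],"turn":0,"hand":80},{"delta_pos":[-45,9,30],"turn":0,"hand":80},{"delta_pos":[0,0,0],"turn":0,"hand":80}]'
python3 - <<'E'
from h import *
to(.6075,-.222,.01,98)
E
```

```text
time_s: 2.75
eef_pos: [0.5939, -0.2068, 0.1715]
eef_rot: [-2.051, -2.379, 0.007]
contact_force: [-0.4, 1.2, -0.5]
gripper_width: 0.0683
t 2.75 p [ 0.5939 -0.2068  0.1715] head 98.48 F [-0.4  1.2 -0.5] w 0.0683
delta mm [-16.5  11.8 161.5] turn 0.48
```

```bash
H="python3 -m handwheel"
$H '[{"delta_pos":[-17,12,30],"turn":0,"hand":80},{"delta_pos":[0,0,40],"turn":0,"hand":80},{"delta_pos":[0,0,30],"turn":0,"hand":80},{"delta_pos":[0,0,20],"turn":0,"hand":80},{"delta_pos":[0,0,0],"turn":0,"hand":80}]'
python3 - <<'E'
from h import *
to(.6075,-.222,.01,98)
E
```

```text
time_s: 3.25
eef_pos: [0.6073, -0.2166, 0.0489]
eef_rot: [-2.032, -2.393, 0.005]
contact_force: [-0.8, -0.7, -0.2]
gripper_width: 0.0686
t 3.25 p [ 0.6073 -0.2166  0.0489] head 99.32 F [-0.8 -0.7 -0.2] w 0.0686
delta mm [-5.3 -0.5 38.9] turn 1.32
```

```bash
H="python3 -m handwheel"
$H '[{"delta_pos":[-6,0,22],"turn":1.3,"hand":80},{"delta_pos":[0,0,16],"turn":0,"hand":80},{"delta_pos":[0,0,4],"turn":0,"hand":80}]'
$H '[{"delta_pos":[0,0,0],"turn":0,"hand":20},{"delta_pos":[0,0,0],"turn":0,"hand":20},{"delta_pos":[0,0,0],"turn":0,"hand":20},{"delta_pos":[0,0,0],"turn":0,"hand":20}]' 20
python3 - <<'E'
from h import *
to(.6075,-.222,.01,98)
E
```

```text
time_s: 3.55
eef_pos: [0.6099, -0.2198, 0.0106]
eef_rot: [2.052, 2.378, -0.003]
contact_force: [-0.5, -0.1, -0.0]
gripper_width: 0.0684
time_s: 3.95
eef_pos: [0.6114, -0.2188, 0.0151]
eef_rot: [2.046, 2.379, -0.001]
contact_force: [-0.2, 0.7, -1.6]
gripper_width: 0.0331
t 3.95 p [ 0.6114 -0.2188  0.0151] head 98.62 F [-0.2  0.7 -1.6] w 0.0331
delta mm [-2.6 -4.4  5.1] turn 0.62
```

```bash
H="python3 -m handwheel"
$H '[{"delta_pos":[0,0,-50],"turn":0,"hand":20},{"delta_pos":[0,0,-50],"turn":0,"hand":20},{"delta_pos":[0,0,-40],"turn":0,"hand":20},{"delta_pos":[0,0,0],"turn":0,"hand":20},{"delta_pos":[0,0,0],"turn":0,"hand":20}]'
python3 - <<'E'
from h import *
to(.6075,-.222,.13,98)
a,c=cam('wrist');b,_=cam('scene')
b=cv2.resize(b[130:290,130:320],(460,384));cv2.imwrite('pics/w2.png',cv2.resize(np.hstack([a,b]),(800,316)))
E
```

```text
time_s: 4.45
eef_pos: [0.6102, -0.218, 0.1594]
eef_rot: [2.046, 2.38, -0.002]
contact_force: [0.6, 0.5, -2.2]
gripper_width: 0.0331
t 4.45 p [ 0.6102 -0.218   0.1594] head 98.63 F [ 0.6  0.5 -2.2] w 0.0331
delta mm [-3.5 -3.3 29.4] turn 0.63
```

View pics/w2.png

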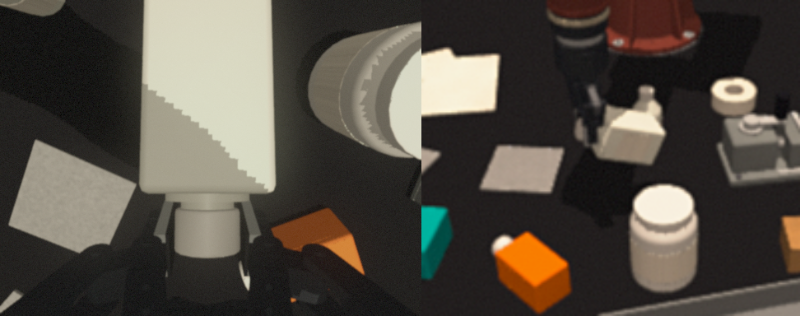

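It lifted almost level: the pads' friction is holding it. Gravity's torque needs a grip well below 20 N to turn the bottle, but its weight needs only about 2 N. So I'll ease the opening in small steps and watch the moment.

```bash
H="python3 -m handwheel"
P() { python3 -c "
from h import *
s=robot.read_state();M=R.from_rotvec(s['eef_rot']).as_matrix()
print('w',s['gripper_width'].round(5),'Ttool',(M.T@s['ft_torque']).round(3),'F',s['contact_force'].round(1),'z',s['eef_pos'][2].round(4))"; }
P
$H '[{"delta_pos":[0,0,30],"turn":0,"hand":34},{"delta_pos":[0,0,0],"turn":0,"hand":36}]' 20 >/dev/null; P
$H '[{"delta_pos":[0,0,0],"turn":0,"hand":37},{"delta_pos":[0,0,0],"turn":0,"hand":37}]' 20 >/dev/null; P
$H '[{"delta_pos":[0,0,0],"turn":0,"hand":38},{"delta_pos":[0,0,0],"turn":0,"hand":38}]' 20 >/dev/null; P
$H '[{"delta_pos":[0,0,0],"turn":0,"hand":38.3},{"delta_pos":[0,0,0],"turn":0,"hand":38.3}]' 20 >/dev/null; P
```

```text
Traceback (most recent call last):
AttributeError: 'float' object has no attribute 'round'
Traceback (most recent call last):
AttributeError: 'float' object has no attribute 'round'
Traceback (most recent call last):
AttributeError: 'float' object has no attribute 'round'
Traceback (most recent call last):
AttributeError: 'float' object has no attribute 'round'
Traceback (most recent call last):
AttributeError: 'float' object has no attribute 'round'
```

```bash
cat > P.py <<'E'
from h import *
s=robot.read_state();M=R.from_rotvec(s['eef_rot']).as_matrix()
print('t',round(s['time_s'],2),'w',round(s['gripper_width'],5),'Ttool',(M.T@s['ft_torque']).round(3),'F',s['contact_force'].round(1),'p',s['eef_pos'].round(4))
E
python3 P.py
python3 - <<'E'
from h import *
a,c=cam('wrist');cv2.imwrite('pics/w3.png',a)
g=cv2.cvtColor(a,cv2.COLOR_BGR2GRAY);m=(g[0:330,150:350]>100);print([(r,int(m[r].sum())) for r in range(0,330,15)])
E
```

```text
t 5.35 w 0.03312 Ttool [ 0.024 -0.161  0.027] F [ 0.4 -0.7 -1.3] p [ 0.6089 -0.2175  0.1265]
[(0, 0), (15, 140), (30, 142), (45, 144), (60, 146), (75, 148), (90, 148), (105, 150), (120, 152), (135, 153), (150, 155), (165, 157), (180, 158), (195, 159), (210, 161), (225, 153), (240, 109), (255, 78), (270, 78), (285, 98), (300, 80), (315, 0)]
```

```bash
H="python3 -m handwheel"
$H '[{"delta_pos":[0,0,0],"turn":0,"hand":38.5},{"delta_pos":[0,0,0],"turn":0,"hand":38.5}]' >/dev/null; python3 P.py
$H '[{"delta_pos":[0,0,0],"turn":0,"hand":38.7},{"delta_pos":[0,0,0],"turn":0,"hand":38.7}]' >/dev/null; python3 P.py
$H '[{"delta_pos":[0,0,0],"turn":0,"hand":38.9},{"delta_pos":[0,0,0],"turn":0,"hand":38.9}]' >/dev/null; python3 P.py
```

```text
t 5.6 w 0.03358 Ttool [-0.002 -0.111 -0.029] F [-0.8  0.6 -2.2] p [ 0.609  -0.2176  0.1268]
t 5.8 w 0.0334 Ttool [-0.043 -0.163 -0.007] F [ 0.4  0.2 -2.6] p [ 0.609  -0.2176  0.1269]
t 6.0 w 0.03309 Ttool [-0.033 -0.133  0.02 ] F [ 0.4 -0.7 -1.9] p [ 0.609  -0.2176  0.1268]
```

```bash
H="python3 -m handwheel"
$H '[{"delta_pos":[0,0,0],"turn":0,"hand":39.1},{"delta_pos":[0,0,0],"turn":0,"hand":39.1}]' >/dev/null; python3 P.py
$H '[{"delta_pos":[0,0,0],"turn":0,"hand":39.4},{"delta_pos":[0,0,0],"turn":0,"hand":39.4}]' >/dev/null; python3 P.py
python3 - <<'E'
from h import *
a,c=cam('wrist');cv2.imwrite('pics/w3.png',a)
g=cv2.cvtColor(a,cv2.COLOR_BGR2GRAY);m=(g[0:330,150:350]>100);print([(r,int(m[r].sum())) for r in range(0,330,15)])
E
```

```text
t 6.2 w 0.03376 Ttool [ 0.009 -0.12   0.002] F [ 0.2 -0.  -2.6] p [ 0.609  -0.2175  0.1268]
t 6.4 w 0.03339 Ttool [-0.025  0.008 -0.014] F [ 0.2  0.1 -2.5] p [ 0.6089 -0.2173  0.1267]
[(0, 0), (15, 0), (30, 0), (45, 0), (60, 0), (75, 0), (90, 0), (105, 0), (120, 97), (135, 104), (150, 112), (165, 120), (180, 127), (195, 135), (210, 133), (225, 128), (240, 134), (255, 103), (270, 104), (285, 111), (300, 82), (315, 50)]
```

It swung: the moment is now about 0 and the weight is still carried. I'll tighten and look.

```bash
H="python3 -m handwheel"
$H '[{"delta_pos":[0,0,0],"turn":0,"hand":25},{"delta_pos":[0,0,-20],"turn":0,"hand":20},{"delta_pos":[0,0,0],"turn":0,"hand":20}]' 40 >/dev/null; python3 P.py
python3 - <<'E'
from h import *
to(.4611,-.3186,.16,98)
a,c=cam('wrist');b,_=cam('scene')
b=cv2.resize(b[110:270,130:320],(460,384),interpolation=2);cv2.imwrite('pics/w4.png',cv2.resize(np.hstack([a,b]),(800,316)))
E
```

```text
t 6.75 w 0.03319 Ttool [-0.039 -0.036  0.034] F [ 1.  -1.  -1.4] p [ 0.6088 -0.2173  0.1467]
t 6.75 p [ 0.6088 -0.2173  0.1467] head 98.62 F [ 1.  -1.  -1.4] w 0.0332
delta mm [ -78.  -161.3  -12.7] turn 0.62
```

View pics/w4.png

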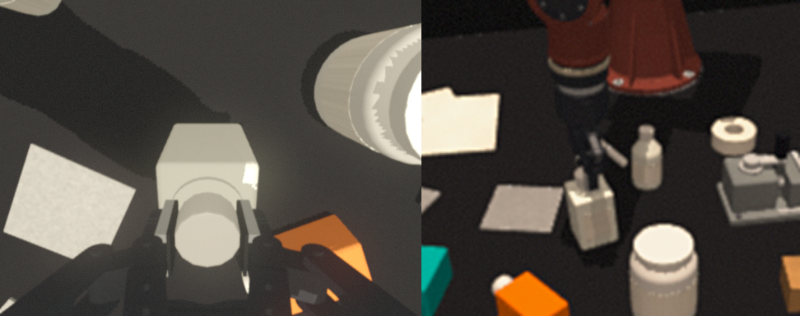

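Upright: the cap top faces the wrist camera at (207,235) in this view and the body hangs vertical. Next, carry it to the mat.

```bash
H="python3 -m handwheel"
$H '[{"delta_pos":[-16,-32,0],"turn":0,"hand":20},{"delta_pos":[-16,-32,0],"turn":0,"hand":20},{"delta_pos":[-16,-32,0],"turn":0,"hand":20},{"delta_pos":[-16,-32,0],"turn":0,"hand":20},{"delta_pos":[-16,-32,0],"turn":0,"hand":20}]' >/dev/null
$H '[{"delta_pos":[0,0,0],"turn":0,"hand":20},{"delta_pos":[0,0,0],"turn":0,"hand":20}]' >/dev/null; python3 P.py
python3 -c "
from h import *
to(.4611,-.3186,.11,98)"
```

```text
t 7.55 w 0.03263 Ttool [-0.029  0.016 -0.022] F [-0.4  0.5 -2. ] p [ 0.454  -0.3205  0.1378]
t 7.55 p [ 0.454  -0.3205  0.1378] head 98.73 F [-0.4  0.5 -2. ] w 0.0326
delta mm [ 0.6  7.6 27.8] turn 0.73
```

```bash
H="python3 -m handwheel"
$H '[{"delta_pos":[0,7,15],"turn":0,"hand":20},{"delta_pos":[0,0,13],"turn":0,"hand":20},{"delta_pos":[0,0,0],"turn":0,"hand":20}]' >/dev/null; python3 P.py
$H '[{"delta_pos":[0,0,5],"turn":0,"hand":20},{"delta_pos":[0,0,0],"turn":0,"hand":20}]' >/dev/null; python3 P.py
$H '[{"delta_pos":[0,0,4],"turn":0,"hand":20},{"delta_pos":[0,0,0],"turn":0,"hand":20}]' >/dev/null; python3 P.py
```

```text
t 7.85 w 0.03267 Ttool [ 0.022 -0.022  0.004] F [-0.8 -0.2 -1.5] p [ 0.4623 -0.3184  0.1085]
t 8.05 w 0.03274 Ttool [-0.041 -0.032 -0.038] F [-0.8  0.1 -2.6] p [ 0.4642 -0.3185  0.1078]
t 8.25 w 0.03252 Ttool [-0.003 -0.049 -0.02 ] F [-0.5 -0.1 -3.7] p [ 0.466  -0.3186  0.1072]
```

```bash
H="python3 -m handwheel"
$H '[{"delta_pos":[0,-3,8],"turn":0,"hand":20}]' >/dev/null; python3 P.py
$H '[{"delta_pos":[0,0,6],"turn":0,"hand":20}]' >/dev/null; python3 P.py
$H '[{"delta_pos":[0,0,6],"turn":0,"hand":20}]' >/dev/null; python3 P.py
```

```text
t 8.35 w 0.03276 Ttool [0.553 1.929 0.07 ] F [-3.6  6.2 57.3] p [ 0.4658 -0.3199  0.1029]
t 8.45 w 0.03271 Ttool [ 1.472  1.229 -0.024] F [-6.2  7.3 30.6] p [ 0.4675 -0.3209  0.101 ]
t 8.55 w 0.03262 Ttool [4.485 3.121 0.145] F [-17.9   9.3  61.8] p [ 0.4686 -0.3222  0.1003]
```

```bash
H="python3 -m handwheel"
$H '[{"delta_pos":[0,0,-2],"turn":0,"hand":20}]' >/dev/null; python3 P.py
$H '[{"delta_pos":[0,0,0],"turn":0,"hand":50},{"delta_pos":[0,0,0],"turn":0,"hand":70},{"delta_pos":[0,0,0],"turn":0,"hand":80},{"delta_pos":[0,0,0],"turn":0,"hand":80},{"delta_pos":[0,0,0],"turn":0,"hand":80}]' >/dev/null; python3 P.py
python3 - <<'E'
from h import *
a,c=cam('wrist');b,_=cam('scene')
b=cv2.resize(b[110:270,100:290],(460,384),interpolation=2);cv2.imwrite('pics/w5.png',cv2.resize(np.hstack([a,b]),(800,316)));cv2.imwrite('pics/w5raw.png',a)
import pickle;pickle.dump(c,open('w5.pkl','wb'))
E
```

```text
t 8.65 w 0.03262 Ttool [ 0.021 -0.005 -0.001] F [ 0.1  0.5 -2.4] p [ 0.469  -0.3221  0.1036]
t 9.15 w 0.06855 Ttool [-0.033 -0.019 -0.009] F [ 0.  -1.1  0.5] p [ 0.47   -0.3213  0.1022]
```

View pics/w5.png

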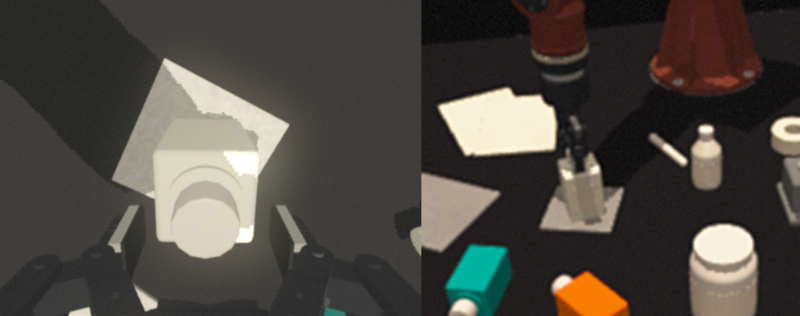

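The bottle stands on the mat, released, with its flats parallel to the pads. Next: locate its centre from the cap top, open fully and descend to grip the body.

```bash
H="python3 -m handwheel"
$H '[{"delta_pos":[0,0,0],"turn":0,"hand":100},{"delta_pos":[0,0,0],"turn":0,"hand":100}]' >/dev/null
python3 - <<'E'
from h import *
import pickle
c=pickle.load(open('w5.pkl','rb'));a=cv2.imread('pics/w5raw.png')
g=cv2.cvtColor(a,cv2.COLOR_BGR2GRAY)
for u,v in((249,276),(207,276),(291,276),(249,313)):print(ray(c,u,v,.129).round(4))
for u,v in((188,184),(314,184)):print('corner',ray(c,u,v,.099).round(4))
to(.467,-.321,.064,98)
E
```

```text
[ 0.4686 -0.3129  0.129 ]
[ 0.4523 -0.3155  0.129 ]
[ 0.4849 -0.3103  0.129 ]
[ 0.4714 -0.3302  0.129 ]
corner [ 0.437  -0.2892  0.099 ]
corner [ 0.4929 -0.2802  0.099 ]
t 9.45 p [ 0.4699 -0.3213  0.102 ] head 99.25 F [ 0.3  0.  -1.1] w 0.0853
delta mm [ 1.4 -3.  38. ] turn 1.25
```

```bash
H="python3 -m handwheel"
$H '[{"delta_pos":[8,-3,12],"turn":0,"hand":100},{"delta_pos":[0,0,14],"turn":0,"hand":100},{"delta_pos":[0,0,10],"turn":0,"hand":100},{"delta_pos":[0,0,0],"turn":0,"hand":100}]' >/dev/null
python3 -c "
from h import *
to(.4686,-.3135,.064,99.1)"
```

```text
t 9.85 p [ 0.4663 -0.3148  0.0652] head 99.24 F [-0.  -0.3 -0.4] w 0.0853
delta mm [0.9 2.5 1.2] turn 0.14
```

```bash
H="python3 -m handwheel"
$H '[{"delta_pos":[0,2,0],"turn":0,"hand":50},{"delta_pos":[0,0,0],"turn":0,"hand":50},{"delta_pos":[0,0,0],"turn":0,"hand":50},{"delta_pos":[0,0,0],"turn":0,"hand":50}]' 40 >/dev/null; python3 P.py
$H '[{"delta_pos":[0,0,-30],"turn":0,"hand":50},{"delta_pos":[0,0,-45],"turn":0,"hand":50},{"delta_pos":[0,0,-45],"turn":0,"hand":50},{"delta_pos":[0,0,-45],"turn":0,"hand":50},{"delta_pos":[0,0,0],"turn":0,"hand":50}]' >/dev/null; python3 P.py
python3 -c "
from h import *
to(.53,-.02,.24,85)"
```

```text
t 10.25 w 0.05948 Ttool [ 0.021 -0.027  0.06 ] F [-0.2 -0.5 -2.5] p [ 0.4688 -0.315   0.0664]
t 10.75 w 0.05963 Ttool [-0.047 -0.068  0.002] F [ 1.3 -0.7 -2.5] p [ 0.466  -0.3112  0.2361]
t 10.75 p [ 0.466  -0.3112  0.2361] head 99.23 F [ 1.3 -0.7 -2.5] w 0.0596
delta mm [277.1 109.9  -7.1] turn 14.23
```

```bash
H="python3 -m handwheel"
$H '[{"delta_pos":[36,15,0],"turn":3,"hand":50},{"delta_pos":[36,15,0],"turn":3,"hand":50},{"delta_pos":[36,15,0],"turn":3,"hand":50},{"delta_pos":[36,15,0],"turn":3,"hand":50},{"delta_pos":[36,15,0],"turn":3,"hand":50}]' >/dev/null
$H '[{"delta_pos":[36,15,0],"turn":0,"hand":50},{"delta_pos":[36,15,0],"turn":0,"hand":50},{"delta_pos":[0,0,0],"turn":0,"hand":50},{"delta_pos":[0,0,0],"turn":0,"hand":50}]' >/dev/null; python3 P.py
python3 - <<'E'
from h import *
import pickle
to(.53,-.02,.24,85)
a,c=cam('wrist');cv2.imwrite('pics/w6.png',a);pickle.dump(c,open('w6.pkl','wb'))
E
```

```text
t 11.65 w 0.05944 Ttool [ 0.039  0.001 -0.006] F [ 0.9 -0.4 -1.6] p [ 0.5711 -0.0509  0.2284]
t 11.65 p [ 0.5711 -0.0509  0.2284] head 83.42 F [ 0.9 -0.4 -1.6] w 0.0594
delta mm [ 25.9 -44.3 -12.2] turn -1.58
```

View pics/w6.png

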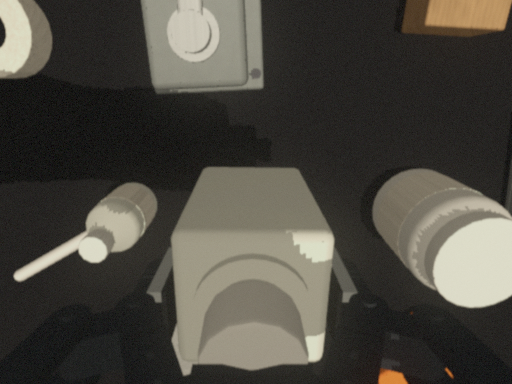

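Hub at (193,33) and base-plate corners at (155,92) and (262,88). I'll move along for a view of the whole vise.

```bash
H="python3 -m handwheel"
$H '[{"delta_pos":[30,-11,-3],"turn":-1,"hand":50},{"delta_pos":[30,-11,-3],"turn":-1,"hand":50},{"delta_pos":[30,-11,-3],"turn":0,"hand":50},{"delta_pos":[10,-5,-3],"turn":0,"hand":50},{"delta_pos":[0,0,0],"turn":0,"hand":50}]' >/dev/null; python3 P.py
python3 - <<'E'
from h import *
import pickle
to(.53,.05,.24,85)
a,c=cam('wrist');cv2.imwrite('pics/w7.png',a);pickle.dump(c,open('w7.pkl','wb'))
cv2.imwrite('pics/w7b.png',cv2.resize(a[0:230],(800,359),interpolation=2))
E
```

```text
t 12.2 w 0.05929 Ttool [ 0.041 -0.037 -0.023] F [ 0.  -0.1 -2.4] p [0.5402 0.0493 0.2374]
t 12.2 p [0.5402 0.0493 0.2374] head 84.98 F [ 0.  -0.1 -2.4] w 0.0593
delta mm [ -0.3 -10.2  -2.6] turn -0.02
```

View pics/w7b.png

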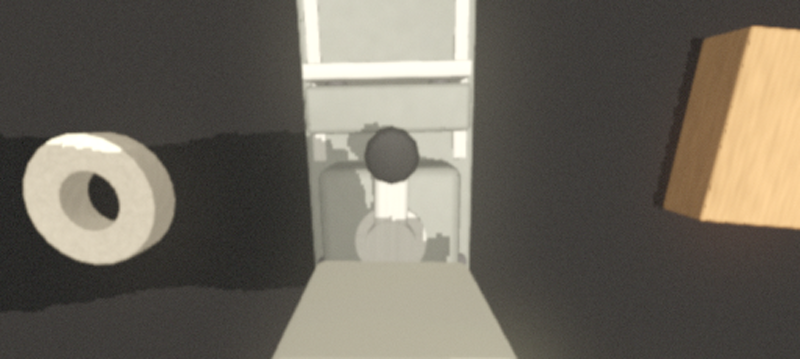

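Run:
```python
from h import *
import pickle
c6=pickle.load(open('w6.pkl','rb'));c7=pickle.load(open('w7.pkl','rb'));ct=pickle.load(open('top.pkl','rb'))
g=cv2.cvtColor(cv2.imread('pics/w7.png'),cv2.COLOR_BGR2GRAY)
m=(g[60:130,215:285]<85).astype(np.uint8);k=max(cv2.findContours(m,0,1)[0],key=cv2.contourArea)
(u,v),r=cv2.minEnclosingCircle(k);u+=215;v+=60;print('knob px',u,v,r,ray(c7,u,v,.147).round(4),'diam',np.linalg.norm(ray(c7,u+r,v,.147)-ray(c7,u-r,v,.147)).round(4))
print('knob top cam',ray(ct,197.75,198.75,.147).round(4))
for z in(.09,.1,.11):print('hub',z,ray(c6,193,33,z).round(4),ray(ct,215,200.75,z).round(4))
# base plate edges at z=.015, w7
for row in (5,20,90,130,150):
    e=np.abs(cv2.Sobel(g,cv2.CV_32F,1,0,ksize=3)[row]);L=170+e[170:225].argmax();Rr=285+e[285:330].argmax()
    a,b=ray(c7,L,row,.015),ray(c7,Rr,row,.015);print(row,L,Rr,'width',np.linalg.norm(a-b).round(4),'mid',((a+b)/2).round(4))
# jaw top plate z=.073
e=np.abs(cv2.Sobel(g,cv2.CV_32F,0,1,ksize=3)[:,240:260].mean(1));print('rows',[(i,int(e[i])) for i in range(30,90) if e[i]>60])
for v in(39.7,51):print('jaw',ray(c7,248,v,.073).round(4))
for u,v in((195,51),(302,51),(195,39.7),(302,39.7)):print(ray(c7,u,v,.073).round(4))
# top image fixed jaw
t=cv2.cvtColor(cv2.imread('pics/top0.png'),cv2.COLOR_BGR2GRAY);print(t[198,145:236])
for u in(149,158,160,162,164):print('fix',u,ray(ct,u,198,.075).round(4))
```

```text
knob px 235.5 104.5 3.8079864978790283 [0.5362 0.1153 0.147 ] diam 0.0051
knob top cam [0.5431 0.1112 0.147 ]
hub 0.09 [0.5418 0.0674 0.09  ] [0.5401 0.0638 0.09  ]
hub 0.1 [0.5432 0.0661 0.1   ] [0.5397 0.0627 0.1   ]
hub 0.11 [0.5445 0.0648 0.11  ] [0.5392 0.0616 0.11  ]
5 190 304 width 0.109 mid [0.55   0.1968 0.015 ]
20 191 304 width 0.1094 mid [0.5493 0.1839 0.015 ]
90 208 302 width 0.0968 mid [0.5511 0.1186 0.015 ]
130 198 301 width 0.1101 mid [0.5418 0.0783 0.015 ]
150 200 300 width 0.109 mid [0.5404 0.0567 0.015 ]
rows [(38, 81), (39, 163), (40, 114), (48, 164), (49, 297), (50, 257), (51, 102), (53, 92), (54, 152), (55, 120), (56, 73), (79, 81), (80, 166), (81, 227), (82, 200), (83, 104)]
jaw [0.5482 0.161  0.073 ]
jaw [0.5474 0.1523 0.073 ]
[0.5032 0.1562 0.073 ]
[0.5924 0.1484 0.073 ]
[0.5044 0.1648 0.073 ]
[0.5927 0.157  0.073 ]
[ 41  35  43  50  93 130 139 141 142 142 142 140 144 175 155 105  85  84
  94 131 144 146 146 146 146 145 146 146 146 148 146 146 147 145 147 148
 145 146 146 148 145 143 182 195 153 117 135 141 102  63  57  60  63  62
  58  45  60 140 183 196 197 196 195 194 191 197 199 200 199 200 201 199
 192 195 195 166 145 146 147 146 144 133  98  90 121  96  55  45  43  42
  44]
fix 149 [0.5471 0.283  0.075 ]
fix 158 [0.5475 0.2534 0.075 ]
fix 160 [0.5476 0.2468 0.075 ]
fix 162 [0.5477 0.2403 0.075 ]
fix 164 [0.5478 0.2337 0.075 ]
```

```bash
H="python3 -m handwheel"
$H '[{"delta_pos":[32,2,-2],"turn":0,"hand":50},{"delta_pos":[32,2,-2],"turn":0,"hand":50},{"delta_pos":[16,1,-2],"turn":0,"hand":50},{"delta_pos":[0,0,0],"turn":0,"hand":50}]' >/dev/null; python3 P.py
python3 - <<'E'
from h import *
import pickle
to(.551,.204,.14,85.3)
a,c=cam('wrist');cv2.imwrite('pics/w8.png',a);pickle.dump(c,open('w8.pkl','wb'))
cv2.imwrite('pics/w8b.png',cv2.resize(a[0:230],(800,359),interpolation=2))
E
```

```text
t 12.65 w 0.05952 Ttool [ 0.014 -0.048  0.004] F [ 0.3  0.2 -2.4] p [0.5548 0.1235 0.2415]
t 12.65 p [0.5548 0.1235 0.2415] head 84.48 F [ 0.3  0.2 -2.4] w 0.0595
delta mm [ 81.3 -11.8 100.2] turn -0.82
```

View pics/w8b.png

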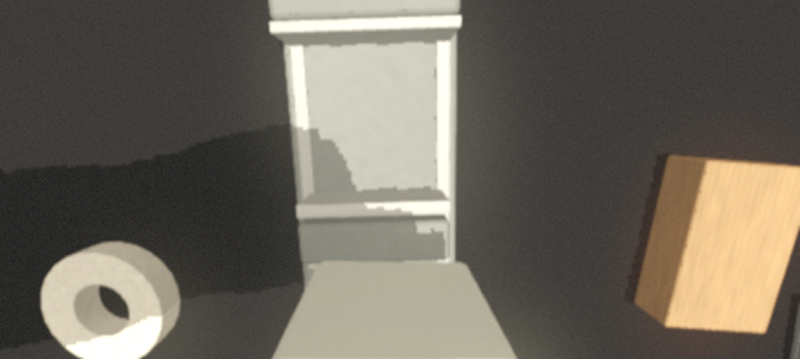

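Fixed jaw plate top strip: front edge from (272,34) to (462,25). Moving jaw: front edge from (298,206) to (450,199). The bed between them is clear.

Run:
```python
from h import *
import pickle
c=pickle.load(open('w8.pkl','rb'));s=1/1.5625
g=cv2.cvtColor(cv2.imread('pics/w8.png'),cv2.COLOR_BGR2GRAY)
print(g[8:30,235]);print(g[120:145,235])
P=lambda u,v,z:ray(c,u*s,v*s,z)
a,b=P(272,34,.075),P(462,25,.075);print('fixed',a.round(4),b.round(4),'w',np.linalg.norm(a-b).round(4),'ang',np.degrees(np.arctan2(*(b-a)[[1,0]])).round(2))
d,e=P(298,206,.073),P(450,199,.073);print('jaw',d.round(4),e.round(4),'w',np.linalg.norm(d-e).round(4),'ang',np.degrees(np.arctan2(*(e-d)[[1,0]])).round(2))
print('gap',np.linalg.norm((a+b-d-e)[:2]/2).round(4),'slot',((a+b)/2-np.array([.08,.997,0])*.03).round(4))
for row in (40,80,100):
    E=np.abs(cv2.Sobel(g,cv2.CV_32F,1,0,ksize=3)[row]);L=170+E[170:200].argmax();Q=280+E[280:310].argmax()
    a,b=ray(c,L,row,.015),ray(c,Q,row,.015);print(L,Q,np.linalg.norm(a-b).round(4),((a+b)/2).round(4))
```

```text
[182 173 169 196 242 254 254 254 254 253 231 185 149 140 139 138 138 140
 144 160 194 206]
[198 174 155 149 150 150 151 150 153 183 230 245 242 218 195 185 182 177
 151 127 119 118 124 132 139]
fixed [0.5049 0.254  0.075 ] [0.6044 0.2487 0.075 ] w 0.0996 ang -3.07
jaw [0.5042 0.1635 0.073 ] [0.5928 0.159  0.073 ] w 0.0887 ang -2.92
gap 0.0904 slot [0.5522 0.2215 0.075 ]
182 292 0.1095 [0.5531 0.2412 0.015 ]
186 292 0.1094 [0.5509 0.2034 0.015 ]
187 291 0.1093 [0.5488 0.1836 0.015 ]
```

```bash
H="python3 -m handwheel"
$H '[{"delta_pos":[30,-4,2],"turn":-1,"hand":50},{"delta_pos":[30,-4,10],"turn":-1,"hand":50},{"delta_pos":[20,-4,10],"turn":0,"hand":50},{"delta_pos":[0,0,0],"turn":0,"hand":50}]' >/dev/null
python3 -c "
from h import *
to(.551,.206,.0774,86)"
```

```text
t 13.1 p [0.5508 0.1979 0.2167] head 86.12 F [ 0.5  0.3 -2.2] w 0.059
delta mm [ 10.8  -0.7 139.1] turn 0.12
```

```bash
H="python3 -m handwheel"
$H '[{"delta_pos":[9,0,5],"turn":0,"hand":50},{"delta_pos":[2,0,30],"turn":0,"hand":50},{"delta_pos":[0,0,25],"turn":0,"hand":50},{"delta_pos":[0,0,0],"turn":0,"hand":50},{"delta_pos":[0,0,0],"turn":0,"hand":50}]' >/dev/null
python3 -c "
from h import *
to(.551,.206,.0774,86)"
```

```text
t 13.6 p [0.5544 0.2028 0.156 ] head 85.79 F [ 0.3  0.7 -2.8] w 0.0594
delta mm [ 4.5 -4.  78.5] turn -0.21
```

```bash
H="python3 -m handwheel"
$H '[{"delta_pos":[5,-4,20],"turn":0,"hand":50},{"delta_pos":[1,-1,20],"turn":0,"hand":50},{"delta_pos":[1,-1,20],"turn":0,"hand":50}]' >/dev/null;python3 P.py
$H '[{"delta_pos":[0,-1,12],"turn":0,"hand":50}]' >/dev/null
python3 -c "
from h import *
to(.551,.206,.0774,86)"
```

```text
t 13.9 w 0.05921 Ttool [0.029 0.057 0.003] F [-0.   0.1 -2.7] p [0.5546 0.2085 0.1015]
t 14.0 p [0.5542 0.208  0.0895] head 85.6 F [ 0.6  0.4 -2.1] w 0.0594
delta mm [-2.1 -3.2 12.1] turn -0.4
```

```bash
H="python3 -m handwheel"
$H '[{"delta_pos":[-1,-2,8],"turn":0,"hand":50}]' >/dev/null;python3 P.py
$H '[{"delta_pos":[-1,0,5],"turn":0,"hand":50}]' >/dev/null;python3 P.py
```

```text
t 14.1 w 0.05923 Ttool [ 0.003  0.049 -0.008] F [ 0.8 -0.5 -1.9] p [0.5528 0.2068 0.0818]
t 14.2 w 0.05958 Ttool [ 0.041 -0.039 -0.004] F [-0.4  0.2 -1.4] p [0.5529 0.2055 0.077 ]
```

```bash
H="python3 -m handwheel"
$H '[{"delta_pos":[0,0,4],"turn":0,"hand":50}]' >/dev/null;python3 P.py
$H '[{"delta_pos":[0,0,3],"turn":0,"hand":50}]' >/dev/null;python3 P.py
```

```text
t 14.3 w 0.05941 Ttool [ 5.859 -1.315  0.118] F [-20.9  -3.9  69.4] p [0.5536 0.2055 0.0764]
t 14.4 w 0.0593 Ttool [ 3.591 -0.632  0.009] F [-11.4  -1.1  24.8] p [0.5535 0.2055 0.0766]
```

```bash
H="python3 -m handwheel"
$H '[{"delta_pos":[0,0,-1],"turn":0,"hand":75},{"delta_pos":[0,0,0],"turn":0,"hand":100},{"delta_pos":[0,0,0],"turn":0,"hand":100},{"delta_pos":[0,0,0],"turn":0,"hand":100},{"delta_pos":[0,0,0],"turn":0,"hand":100}]' >/dev/null;python3 P.py
$H '[{"delta_pos":[0,0,-25],"turn":0,"hand":100},{"delta_pos":[0,0,-45],"turn":0,"hand":100},{"delta_pos":[0,0,-45],"turn":0,"hand":100},{"delta_pos":[0,0,-20],"turn":0,"hand":100},{"delta_pos":[0,0,0],"turn":0,"hand":100}]' >/dev/null;python3 P.py
python3 - <<'E'
from h import *
import pickle
to(.545,.1135,.109,86)
a,c=cam('wrist');b,ct=cam('top');cv2.imwrite('pics/w9.png',a);cv2.imwrite('pics/t9.png',b);pickle.dump(c,open('w9.pkl','wb'))
b=cv2.resize(b[165:235,145:240],(521,384),interpolation=2);cv2.imwrite('pics/w9b.png',cv2.resize(np.hstack([a,b]),(800,297)))
E
```

```text
t 14.9 w 0.08511 Ttool [-0.033  0.057  0.015] F [-0.6  0.3  0.1] p [0.5566 0.2057 0.0816]
t 15.4 w 0.08544 Ttool [ 0.038  0.08  -0.048] F [ 0.3  0.8 -0.7] p [0.5519 0.2074 0.219 ]
t 15.4 p [0.5519 0.2074 0.219 ] head 85.5 F [ 0.3  0.8 -0.7] w 0.0854
delta mm [-92.5  -2.  111.4] turn -0.5
```

View pics/w9b.png

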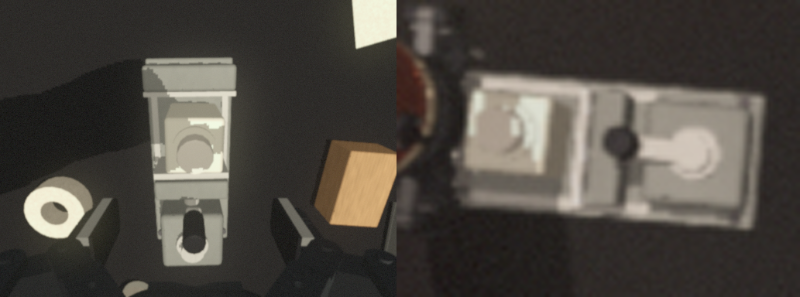

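The bottle stands on the bed, released, clear of both jaws. The knob points toward the bottle. I'll compute the knob centre from the earlier near-vertical view.

Run:
```python
from h import *
import pickle
c7=pickle.load(open('w7.pkl','rb'));c9=pickle.load(open('w9.pkl','rb'))
g=cv2.cvtColor(cv2.imread('pics/w7.png'),cv2.COLOR_BGR2GRAY)
print(g[99,228:274:2],g[78:122:2,250])
m=((g<105)&(g>55)).astype(np.uint8)[75:125,225:278];n,l,s,cc=cv2.connectedComponentsWithStats(cv2.morphologyEx(m,cv2.MORPH_OPEN,np.ones((5,5))));i=1+s[1:,4].argmax()
u,v=cc[i]+[225,75];print(u,v,s[i],ray(c7,u,v,.147).round(4))
print(ray(c7,233.5,99,.147)-ray(c7,268,99,.147))
g9=cv2.cvtColor(cv2.imread('pics/w9.png'),cv2.COLOR_BGR2GRAY)[260:350,220:285]
m=(g9<60).astype(np.uint8);n,l,s,cc=cv2.connectedComponentsWithStats(m);print([(a.tolist(),b.round(1)) for a,b in zip(s[1:],cc[1:]) if a[4]>100])
```

```text
[157 145 135  86  93  94  96 101 102 100 102 101 106 103 104 101 101 103
  98  92 154 197 200] [203 162  93 102 108 111 111 110 109 105 106 105 102  99  98 100  95  93
  88  91 220 253]
249.12689393939394 104.85606060606061 [  9  17  34  24 528] [0.5452 0.1142 0.147 ]
[-0.02277928  0.00200813  0.        ]
[([16, 13, 29, 54, 1252], array([29.8, 39.3])), ([0, 83, 65, 7, 328], array([33.9, 86.9]))]
```

```bash
H="python3 -m handwheel"
$H '[{"delta_pos":[-32,-2,5],"turn":0,"hand":100},{"delta_pos":[-30,0,5],"turn":0,"hand":80},{"delta_pos":[-28,0,5],"turn":0,"hand":70},{"delta_pos":[0,0,0],"turn":0,"hand":70},{"delta_pos":[0,0,0],"turn":0,"hand":70}]' >/dev/null
python3 -c "
from h import *
to(.545,.1145,.112,86)"
```

```text
t 16.0 p [0.5373 0.1145 0.1933] head 85.59 F [-0.4  0.6 -1. ] w 0.0595
delta mm [ 2.   7.1 81.4] turn -0.41
```

```bash
H="python3 -m handwheel"
$H '[{"delta_pos":[1,8,10],"turn":0,"hand":70},{"delta_pos":[0,0,25],"turn":0,"hand":70},{"delta_pos":[0,0,25],"turn":0,"hand":70},{"delta_pos":[0,0,12],"turn":0,"hand":70}]' >/dev/null
python3 -c "
from h import *
to(.545,.1145,.112,86)"
```

```text
t 16.4 p [0.5485 0.1168 0.1169] head 85.75 F [-0.6 -0.4  0.2] w 0.0597
delta mm [-2.4 -3.3  4.9] turn -0.25
```

```bash
H="python3 -m handwheel"
$H '[{"delta_pos":[-2,-3,4],"turn":0,"hand":40},{"delta_pos":[0,0,0],"turn":0,"hand":15},{"delta_pos":[0,0,0],"turn":0,"hand":15},{"delta_pos":[0,0,0],"turn":0,"hand":15}]' 30 >/dev/null;python3 P.py
cat > crank.py <<'E'
from h import *
import sys,json,os
C=np.array([float(a) for a in sys.argv[1:3]]);d=np.radians(float(sys.argv[3]))
s=robot.read_state();M=R.from_rotvec(s['eef_rot']).as_matrix();p=s['eef_pos'];h=np.arctan2(M[1,0],M[0,0])
L=json.load(open('log.json')) if os.path.exists('log.json') else []
L.append([*p[:2]]);json.dump(L,open('log.json','w'))
th=np.arctan2(*(p[:2]-C)[::-1]);print('t',round(s['time_s'],2),'th',round(np.degrees(th),1),'r',round(np.hypot(*(p[:2]-C))*1e3,1),'z',p[2].round(4),'w',round(s['gripper_width'],4),'F',s['contact_force'].round(1),'h',round(np.degrees(h),1))
for i in range(5):
    u=th-d/2-np.pi/2-h;l=100*np.sin(d/2);print([round(l*np.cos(u),1),round(-l*np.sin(u),1)],end=' ');th-=d
if len(L)>4:
    A=np.array(L);q=np.linalg.lstsq(np.c_[2*A,np.ones(len(A))],(A**2).sum(1),rcond=None)[0];print('\nfit',q[:2].round(4),np.sqrt(q[2]+q[0]**2+q[1]**2).round(4))
E
python3 crank.py .5415 .065 13
```

```text
t 16.8 w 0.02335 Ttool [ 0.085 -0.347 -0.025] F [-1.  -2.1 -5.5] p [0.5444 0.1165 0.1096]
t 16.8 th 86.8 r 51.6 z 0.1096 w 0.0234 F [-1.  -2.1 -5.5] h 85.9
[np.float64(-1.1), np.float64(11.3)] [np.float64(-3.6), np.float64(10.7)] [np.float64(-5.9), np.float64(9.6)] [np.float64(-8.0), np.float64(8.1)] [np.float64(-9.6), np.float64(6.1)]
```

```bash
H="python3 -m handwheel"
$H '[{"delta_pos":[-1,11,0],"turn":0,"hand":15},{"delta_pos":[-3.5,10.5,0],"turn":0,"hand":15},{"delta_pos":[-6,9.5,0],"turn":0,"hand":15}]' >/dev/null;python3 crank.py .5415 .066 13
```

```text
t 17.1 th 49.9 r 49.8 z 0.1095 w 0.0232 F [-4.7 -0.3 -3.3] h 86.0
[np.float64(-7.7), np.float64(8.3)] [np.float64(-9.3), np.float64(6.4)] [np.float64(-10.5), np.float64(4.1)] [np.float64(-11.2), np.float64(1.7)] [np.float64(-11.3), np.float64(-0.9)]
```

Tracking well: 37° in 3 rows, with low force.

```bash
H="python3 -m handwheel"
$H '[{"delta_pos":[-7.7,8.3,0],"turn":0,"hand":15},{"delta_pos":[-9.3,6.4,0],"turn":0,"hand":15},{"delta_pos":[-10.5,4.1,0],"turn":0,"hand":15},{"delta_pos":[-11.2,1.7,0],"turn":0,"hand":15},{"delta_pos":[-11.3,-1,0],"turn":0,"hand":15}]' >/dev/null;python3 crank.py .5415 .066 13
```

```text
t 17.6 th -19.2 r 49.1 z 0.1093 w 0.0232 F [-11.5   8.2   2.9] h 86.0
[np.float64(-10.5), np.float64(-4.2)] [np.float64(-9.3), np.float64(-6.5)] [np.float64(-7.6), np.float64(-8.4)] [np.float64(-5.5), np.float64(-9.9)] [np.float64(-3.2), np.float64(-10.9)]
```

```bash
H="python3 -m handwheel"
$H '[{"delta_pos":[-10.5,-4.2,0],"turn":0,"hand":15},{"delta_pos":[-9.3,-6.5,0],"turn":0,"hand":15},{"delta_pos":[-7.6,-8.4,0],"turn":0,"hand":15},{"delta_pos":[-5.5,-9.9,0],"turn":0,"hand":15},{"delta_pos":[-3.2,-10.9,0],"turn":0,"hand":15}]' >/dev/null;python3 crank.py .5415 .066 13
```

```text
t 18.1 th -81.7 r 49.2 z 0.1096 w 0.0234 F [  2.8   7.1 -10.5] h 86.1
[np.float64(-1.1), np.float64(-11.3)] [np.float64(1.4), np.float64(-11.2)] [np.float64(3.9), np.float64(-10.6)] [np.float64(6.2), np.float64(-9.5)] [np.float64(8.2), np.float64(-7.8)]
```

```bash
H="python3 -m handwheel"
$H '[{"delta_pos":[-1,-11.3,0],"turn":0,"hand":15},{"delta_pos":[1.4,-11.2,0],"turn":0,"hand":15},{"delta_pos":[4,-10.6,0],"turn":0,"hand":15},{"delta_pos":[6.2,-9.5,0],"turn":0,"hand":15},{"delta_pos":[8.2,-7.8,0],"turn":0,"hand":15}]' >/dev/null;python3 crank.py .5415 .066 13
```

```text
t 18.6 th -140.4 r 50.3 z 0.1097 w 0.0232 F [-0.4 -5.4 -8.4] h 85.8
[np.float64(9.0), np.float64(-6.9)] [np.float64(10.3), np.float64(-4.7)] [np.float64(11.1), np.float64(-2.2)] [np.float64(11.3), np.float64(0.3)] [np.float64(10.9), np.float64(2.9)] 
fit [0.5406 0.0666] 0.05
```

The circle fit gives centre (0.5406, 0.0666) and r = 50.0 mm. The knob has turned about 226°. The measured gap of 86.5–90.4 mm puts the crank's start near 2.0 rad. So contact is due about 285° from the start, and I'll aim for roughly 335–340° in total.

```bash
H="python3 -m handwheel"
$H '[{"delta_pos":[9,-6.9,0],"turn":0,"hand":15},{"delta_pos":[10.3,-4.7,0],"turn":0,"hand":15},{"delta_pos":[11.1,-2.2,0],"turn":0,"hand":15}]' >/dev/null;python3 crank.py .5406 .0666 10
$H '[{"delta_pos":[0,0,0],"turn":0,"hand":15},{"delta_pos":[0,0,0],"turn":0,"hand":15}]' >/dev/null;python3 crank.py .5406 .0666 10
```

```text
t 18.9 th -178.1 r 50.3 z 0.1097 w 0.0233 F [ 2.5 -3.4 -8.7] h 85.6
[np.float64(8.7), np.float64(-0.2)] [np.float64(8.6), np.float64(1.3)] [np.float64(8.3), np.float64(2.8)] [np.float64(7.6), np.float64(4.2)] [np.float64(6.8), np.float64(5.5)] 
fit [0.5405 0.0667] 0.0501
t 19.1 th 179.7 r 50.3 z 0.1097 w 0.0234 F [ 0.8 -2.8 -9.3] h 85.8
[np.float64(8.7), np.float64(0.2)] [np.float64(8.6), np.float64(1.7)] [np.float64(8.1), np.float64(3.1)] [np.float64(7.5), np.float64(4.5)] [np.float64(6.6), np.float64(5.7)] 
fit [0.5405 0.0667] 0.0501
```

```bash
H="python3 -m handwheel"
$H '[{"delta_pos":[8.7,0.2,0],"turn":0,"hand":15},{"delta_pos":[8.6,1.7,0],"turn":0,"hand":15},{"delta_pos":[0,0,0],"turn":0,"hand":15}]' >/dev/null;python3 crank.py .5406 .0666 10
```

```text
t 19.4 th 159.1 r 50.3 z 0.1097 w 0.0231 F [ 1.   2.  -7.5] h 85.7
[np.float64(8.1), np.float64(3.2)] [np.float64(7.4), np.float64(4.6)] [np.float64(6.5), np.float64(5.8)] [np.float64(5.4), np.float64(6.8)] [np.float64(4.1), np.float64(7.7)] 
fit [0.5405 0.0667] 0.0501
```

Run:
```python
from h import *
# numeric check of jaw gap / bottle from top camera along the vise line
b,c=cam('top');g=cv2.cvtColor(b,cv2.COLOR_BGR2GRAY);cv2.imwrite('pics/t10.png',b)
for z,x in((.075,.505),(.075,.595)):
    ys=np.arange(.14,.27,.003);print(x,[(round(float(y),3),int(cv2.getRectSubPix(g,(1,1),tuple(float(q) for q in proj(c,[x+.07*(y-.2),y,z])))[0,0])) for y in ys])
```

```text
0.505 [(0.14, 84), (0.143, 83), (0.146, 84), (0.149, 83), (0.152, 83), (0.155, 86), (0.158, 93), (0.161, 100), (0.164, 102), (0.167, 101), (0.17, 100), (0.173, 100), (0.176, 101), (0.179, 101), (0.182, 100), (0.185, 101), (0.188, 100), (0.191, 99), (0.194, 100), (0.197, 100), (0.2, 99), (0.203, 99), (0.206, 99), (0.209, 101), (0.212, 98), (0.215, 99), (0.218, 99), (0.221, 99), (0.224, 99), (0.227, 98), (0.23, 98), (0.233, 97), (0.236, 97), (0.239, 97), (0.242, 98), (0.245, 98), (0.248, 98), (0.251, 98), (0.254, 97), (0.257, 91), (0.26, 76), (0.263, 56), (0.266, 48), (0.269, 62)]
0.595 [(0.14, 82), (0.143, 116), (0.146, 140), (0.149, 142), (0.152, 146), (0.155, 141), (0.158, 137), (0.161, 139), (0.164, 136), (0.167, 133), (0.17, 136), (0.173, 145), (0.176, 163), (0.179, 173), (0.182, 172), (0.185, 175), (0.188, 174), (0.191, 171), (0.194, 170), (0.197, 173), (0.2, 172), (0.203, 173), (0.206, 175), (0.209, 177), (0.212, 174), (0.215, 171), (0.218, 170), (0.221, 173), (0.224, 171), (0.227, 171), (0.23, 164), (0.233, 142), (0.236, 109), (0.239, 96), (0.242, 95), (0.245, 128), (0.248, 158), (0.251, 158), (0.254, 143), (0.257, 138), (0.26, 139), (0.263, 137), (0.266, 136), (0.269, 137)]
```

```bash
H="python3 -m handwheel"
$H '[{"delta_pos":[8.1,3.2,0],"turn":0,"hand":15},{"delta_pos":[7.4,4.6,0],"turn":0,"hand":15}]' >/dev/null;python3 crank.py .5406 .0666 10; python3 P.py
$H '[{"delta_pos":[6.5,5.8,0],"turn":0,"hand":15}]' >/dev/null;python3 crank.py .5406 .0666 10; python3 P.py
```

```text
t 19.65 th 139.6 r 50.4 z 0.1096 w 0.0229 F [-1.2 -3.1 -4.8] h 85.7
[np.float64(6.6), np.float64(5.7)] [np.float64(5.5), np.float64(6.8)] [np.float64(4.2), np.float64(7.6)] [np.float64(2.8), np.float64(8.2)] [np.float64(1.3), np.float64(8.6)] 
fit [0.5405 0.0667] 0.0501
t 19.65 w 0.02286 Ttool [ 0.027 -0.841  0.028] F [-1.2 -3.1 -4.8] p [0.5023 0.0992 0.1096]
t 19.75 th 129.1 r 50.3 z 0.1096 w 0.0233 F [-0.7 -5.1 -4. ] h 85.7
[np.float64(5.4), np.float64(6.8)] [np.float64(4.1), np.float64(7.7)] [np.float64(2.7), np.float64(8.3)] [np.float64(1.3), np.float64(8.6)] [np.float64(-0.2), np.float64(8.7)] 
fit [0.5405 0.0667] 0.0501
t 19.75 w 0.0233 Ttool [ 0.041 -1.141  0.037] F [-0.7 -5.1 -4. ] p [0.5089 0.1057 0.1096]
```

```bash
cat >> crank.py <<'E'
th=np.arctan2(*(p[:2]-C)[::-1]);e=np.array([np.sin(th),-np.cos(th)]);print(' resist N',round(-float(s['contact_force'][:2]@e),2))
E
H="python3 -m handwheel"
$H '[{"delta_pos":[5.4,6.8,0],"turn":0,"hand":15}]' >/dev/null;python3 crank.py .5406 .0666 10
$H '[{"delta_pos":[4.1,7.7,0],"turn":0,"hand":15}]' >/dev/null;python3 crank.py .5406 .0666 10
$H '[{"delta_pos":[2.7,8.3,0],"turn":0,"hand":15}]' >/dev/null;python3 crank.py .5406 .0666 10
```

```text
t 19.85 th 118.5 r 50.4 z 0.1096 w 0.0238 F [-2.2 -7.4 -3.7] h 85.7
[np.float64(4.1), np.float64(7.7)] [np.float64(2.7), np.float64(8.3)] [np.float64(1.2), np.float64(8.6)] [np.float64(-0.3), np.float64(8.7)] [np.float64(-1.8), np.float64(8.5)] 
fit [0.5405 0.0667] 0.0501
 resist N 5.49
t 19.95 th 108.1 r 50.4 z 0.1096 w 0.0233 F [-3.9 -8.1 -0.8] h 85.7
[np.float64(2.6), np.float64(8.3)] [np.float64(1.1), np.float64(8.6)] [np.float64(-0.4), np.float64(8.7)] [np.float64(-1.9), np.float64(8.5)] [np.float64(-3.3), np.float64(8.1)] 
fit [0.5405 0.0667] 0.0501
 resist N 6.2
t 20.05 th 98.1 r 50.4 z 0.1095 w 0.023 F [-5.5 -9.1  1. ] h 85.7
[np.float64(1.1), np.float64(8.6)] [np.float64(-0.4), np.float64(8.7)] [np.float64(-1.9), np.float64(8.5)] [np.float64(-3.4), np.float64(8.0)] [np.float64(-4.7), np.float64(7.3)] 
fit [0.5405 0.0668] 0.0501
 resist N 6.73
```

Resistance has climbed from 3.75 to 6.7 N over the last 31°, which means about 32 N of squeeze. One more small step, then let go.

```bash
H="python3 -m handwheel"
$H '[{"delta_pos":[1.1,8.6,0],"turn":0,"hand":15}]' >/dev/null;python3 crank.py .5406 .0666 10
$H '[{"delta_pos":[0,0,0],"turn":0,"hand":50},{"delta_pos":[0,0,0],"turn":0,"hand":70},{"delta_pos":[0,0,0],"turn":0,"hand":70},{"delta_pos":[0,0,-5],"turn":0,"hand":70}]' >/dev/null;python3 P.py
$H '[{"delta_pos":[0,0,-30],"turn":0,"hand":70},{"delta_pos":[0,0,-45],"turn":0,"hand":70},{"delta_pos":[0,0,-45],"turn":0,"hand":70},{"delta_pos":[-30,0,-20],"turn":0,"hand":70},{"delta_pos":[-30,0,0],"turn":0,"hand":70}]' >/dev/null
$H '[{"delta_pos":[-45,0,0],"turn":0,"hand":70},{"delta_pos":[-20,0,0],"turn":0,"hand":70},{"delta_pos":[0,0,0],"turn":0,"hand":70},{"delta_pos":[0,0,0],"turn":0,"hand":70}]' >/dev/null;python3 P.py
python3 - <<'E'
from h import *
import pickle
a,c=cam('wrist');b,ct=cam('scene');cv2.imwrite('pics/w11.png',a);pickle.dump(c,open('w11.pkl','wb'))
b=cv2.resize(b[165:235,270:370],(540,378),interpolation=2);b=cv2.copyMakeBorder(b,0,6,0,0,0);cv2.imwrite('pics/w11b.png',cv2.resize(np.hstack([a,b]),(800,292)))
E
```

```text
t 20.15 th 88.4 r 50.3 z 0.1095 w 0.0232 F [-7.1 -7.3  3.3] h 85.7
[np.float64(-0.4), np.float64(8.7)] [np.float64(-1.9), np.float64(8.5)] [np.float64(-3.3), np.float64(8.1)] [np.float64(-4.7), np.float64(7.4)] [np.float64(-5.9), np.float64(6.4)] 
fit [0.5405 0.0668] 0.0501
 resist N 6.86
t 20.55 w 0.06 Ttool [0.033 0.009 0.057] F [0.2 0.3 0.2] p [0.5455 0.1192 0.1154]
t 21.45 w 0.06026 Ttool [ 0.053 -0.    -0.001] F [-0.2  0.3 -0.1] p [ 0.5384 -0.0058  0.2695]
```

View pics/w11b.png

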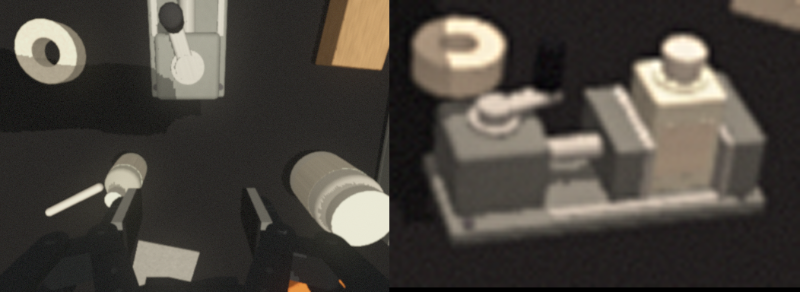

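The last view shows the bottle upright with both jaws flush against it. The knob is at about (172,17), roughly 15° back from where I released it. That fits the crank easing to its 26 N hold. The robot is clear, so I'm handing in.

Run:
```python
from h import *
import pickle
c=pickle.load(open('w11.pkl','rb'))
k=ray(c,172*1.315,17*1.315,.147);print('knob',k.round(4),'ang',np.degrees(np.arctan2(k[1]-.0667,k[0]-.5405)).round(1))
print(job.hand_in())
```

```text
knob [0.5309 0.1145 0.147 ] ang 101.4
the job is handed in; nothing more can be done
None
```

The job is handed in at about 21.5 s on the robot's clock, and all the steps appear done; the interface gives no verdict.

**What I did:**
- **Standing it up:** I gripped the bottle by its cap and lifted it. It stayed level at a 20 N grip, so I eased the fingers open until it swung upright. Then I stood it on the small mat and let go.
- **Into the vise:** I gripped it again by the body, stood it on the vise bed between the jaws and let go.
- **Clamping:** I turned the crank about 357° clockwise, released the knob and backed away.

**Last checks:**
- **Bottle:** in the last picture it is upright with both jaws flush against it.
- **Squeeze:** this is inferred, not measured. Resistance at the knob rose from about 3 N to 6.9 N, which means about 34 N. After release the knob eased back about 13° (88° to 101°), as expected if it settled at its 26 N hold.
- **Robot:** it was clear of everything, with contact forces of about 0.

**Disagreements:**
- **Vise measurements:** the jaw gap came out as 86.5 mm in one estimate and 90.4 mm in another, and the vise's angle varied by about 2° between views. I relied on the felt resistance to judge the clamping instead.
- **Set-down forces:** setting the bottle down briefly pressed with about 60–70 N at the wrist, under the 120 N limit.
- **Other objects:** I didn't measure the round bottles, jar and carton afterwards. The arm touched none of them that I could tell.

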